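Bring the food warmer on before service

TASK

Bring the food warmer on before lunch with the fingertips: first press the main switch on, then the switch in front of each well that holds a lidded pan, one after the other, starting with the pan nearest the main switch. Leave the switch of the well under the flat blank cover off. Press each switch only lightly, on its raised far end, until it is fully over, without lifting or shifting anything (pans, lids, cover, thermostat knob and the things standing about stay as they are); finish clear of everything.

Things in the scene. Friction and masses are not known exactly. Their poses are not given: they have to be found in the camera images.
- warmer: fixed stainless three-well food warmer, 330 mm deep (x), 580 wide (y), deck flat at 200 high; origin: centre of its underside; x away from the robot side, y to the operator's left, z up. Along its near side a panel 75 deep rises 0.2 rad towards the deck; on it from left: main switch (y = 258), switch_1 (172), switch_2 (0), switch_3 (-172), thermostat knob (-250); panel middle at x = -129, z = 193
- well_1 (a point): middle of the left-hand well's opening (warmer x = 4, y = 172), at deck height; axes as the warmer's. It is switched by switch_1 straight in front of it (133 nearer the operator)
- well_2 (a point): the same for the middle well (y = 0), switched by switch_2
- well_3 (a point): the same for the right-hand well (y = -172), switched by switch_3
- main_switch (a joint): black rocker at the panel's left end, 38 mm front to back, 24 wide. 0 = off: far half (towards the wells, white line) stands up, near half lies low; 0.44 rad = on: far half low. 2 N on the far half turns it, it stays where left; once fully over (point 5 mm lower) the whole switch gives on its rubber seal, 1 mm per 2.5 N, 6 mm at most; over 25 N harms it
- switch_1 (a joint): rocker switch of the left-hand well, made and working exactly like main_switch
- switch_2 (a joint): rocker switch of the middle well, made and working exactly like main_switch
- switch_3 (a joint): rocker switch of the right-hand well, made and working exactly like main_switch
- main_switch_far (a point): point on top of main_switch's far half where one presses, 12 mm from the pivot line, 7 from the far edge, about 209 above the table when off; moves with the rocker. The pressed half ends about 9 mm proud of the panel; lids or cover begin about 37 mm beyond this point
- switch_1_far (a point): the same point on switch_1
- switch_2_far (a point): the same point on switch_2
- switch_3_far (a point): the same point on switch_3
- thermostat_pointer (a point): tip of the pointer on the black round thermostat knob (44 across, 24 high) at the right end of the panel; 16 from the knob's axis. The knob turns with little effort and may be set anywhere; leave it so
- pan_a: steel pan, rim 176 (x) by 162 (y), 100 deep, hanging by its rim in one of the three wells under lid_a; origin: centre of the rim's underside, at deck height
- pan_b: a second pan like pan_a, in another well under lid_b
- lid_a: steel lid on pan_a, 172 by 158, with a bar handle standing 30 above it, its top 34 above the deck, and a ladle notch in its far edge; origin: centre of its plate's underside; loose
- lid_b: the same on pan_b
- cover: flat blank steel cover plate, 174 by 160 by 3, no handle, only two finger holes, that closes the well not in use; origin: centre of its plate's underside, at deck height; loose
- salt_jar: clear jar, 48 across, 85 high, standing on the ledge behind the wells; origin under its centre
- spice_jar: amber jar, 48 across, 85 high, standing on the ledge behind the wells; origin under its centre
- bowl: small steel bowl, 150 across, 55 high, on the table at the near left of the warmer; origin under its centre
- sauce_bottle: white bottle, 62 across, 190 high, on the table right of the warmer; origin under its centre
- measure: clear measuring mug, 90 across, 110 high, on the table left of the warmer; origin under its centre
- ladle: steel ladle about 325 long, 30 high, lying on the table right of the warmer; origin at its middle, x towards its bowl
Mind the look-alikes: they are no part of the job. Several things have the shape of the cover; the one meant has the colours described above.

How it is judged:
On the way, in this order (a step that is already met when the one before it is completed fails the run):
1. the main switch is pressed on, before any well's switch (value of joint main_switch above 0.32 rad), for 0.1 s.
2. the switch of the panned well nearest the main switch is on, before the other (((horizontal distance between cover and well_1 below 0.06 m and value of joint switch_2 above 0.32 rad) or (not (horizontal distance between cover and well_1 below 0.06 m) and value of joint switch_1 above 0.32 rad))), for 0.1 s.
3. the switch of the other panned well is on (((horizontal distance between cover and well_3 below 0.06 m and value of joint switch_2 above 0.32 rad) or (not (horizontal distance between cover and well_3 below 0.06 m) and value of joint switch_3 above 0.32 rad))), for 0.1 s.
At the end, for the whole second after the job is handed in: Main switch on (joint above 0.32 rad), the switches of both wells that hold a pan on (above 0.32), the switch of the covered well off (below 0.10); pans, lids and cover within 10 mm and all other loose things within 20 mm of where they stood; thermostat pointer within 5 mm (value of joint main_switch above 0.32 rad and ((horizontal distance between cover and well_1 below 0.06 m and value of joint switch_1 below 0.1 rad) or (not (horizontal distance between cover and well_1 below 0.06 m) and value of joint switch_1 above 0.32 rad)) and ((horizontal distance between cover and well_2 below 0.06 m and value of joint switch_2 below 0.1 rad) or (not (horizontal distance between cover and well_2 below 0.06 m) and value of joint switch_2 above 0.32 rad)) and ((horizontal distance between cover and well_3 below 0.06 m and value of joint switch_3 below 0.1 rad) or (not (horizontal distance between cover and well_3 below 0.06 m) and value of joint switch_3 above 0.32 rad)) and not (distance of any of pan_a, pan_b, lid_a, lid_b, cover from where it was at the start of the episode above 0.01 m) and not (distance of any of salt_jar, spice_jar, bowl, sauce_bottle, measure, ladle from where it was at the start of the episode above 0.02 m) and distance of thermostat_pointer from where it was at the start of the episode below 0.005 m); the robot touches nothing.
It fails at once if the switch of the covered well is pressed over ((horizontal distance between cover and well_1 below 0.06 m and value of joint switch_1 above 0.2 rad) or (horizontal distance between cover and well_2 below 0.06 m and value of joint switch_2 above 0.2 rad) or (horizontal distance between cover and well_3 below 0.06 m and value of joint switch_3 above 0.2 rad)).
It fails at once if the warmer or a switch is pressed with more than 25 N, or with any part of the robot but its fingers (contact force between the fingers and warmer above 25 N or contact force between the arm and warmer above 3 N).
It fails at once if a pan, a lid or the cover is lifted or shifted by more than 10 mm (distance of any of pan_a, pan_b, lid_a, lid_b, cover from where it was at the start of the episode above 0.01 m).
It fails at once if another thing standing about is lifted, tipped or shifted by more than 20 mm (distance of any of salt_jar, spice_jar, bowl, sauce_bottle, measure, ladle from where it was at the start of the episode above 0.02 m).
It fails at once if the thermostat is turned (distance of thermostat_pointer from where it was at the start of the episode above 0.005 m).
It also fails if it takes over 48 s, if anything falls off the work surface, if the arm or the gripper's body presses on something with over 40 N, if the wrist force passes 120 N, or if a joint passes its speed limit or range.

ROBOT

A 6-joint arm with a two-finger parallel gripper is mounted at the origin on the work surface. World frame = base frame: x ahead of the robot, y to its left, z up, the work surface at z = 0. Lengths are in m, angles in rad, forces in N, time in s.
With the tool pointing down it reaches from about 0.325 to 0.9 m from the base axis. Payload 6.1 kg.
Tool frame: the origin (TCP) lies midway between the tips of the shut fingers; the grasp point (between the pads) lies 19 mm behind it (hold_point_z is the z of the grasp point in the tool frame, in m); z points along the fingers, y is the line along which they close (so a half turn about z gives the same grasp; the last joint's range is limited). The gripper opens to 87 mm and grips with 3 to 60 N. Pads are 19 mm wide; open, the fingers measure 117 mm over their backs; the gripper's body (75 mm by 190 mm) begins 51 mm behind the grasp point.
Start: joints at [-1.269, 0.22, 1.526, -0, 1.395, -0.126], TCP at [0.259, -0.569, 0.223] pointing down, gripper open.
Joint ranges: [-2.98, 2.98], [-0.91, 2.08], [0.09, 2.57], [-1.24, 4.39], [0.2, 2.65], [-2.68, 2.68]. Speed limits (rad/s): [2.57, 2.57, 3.01, 3.14, 3.14, 3.14].

INTERFACE

Orientations are given as a 3x3 rotation matrix whose columns are the frame's x, y, z axes.
In Python, from workcell import * gives the robot as it stands. Calls block until the motion is done:
- move_pose(position, orientation): joint-space move of the TCP to a pose.
- line_to(position, rot=None, rate=0.15, max_force=None): straight line of the TCP; rot=None keeps the orientation; rate is the mean speed in m/s. With max_force (N) it stops when the force on the tool has changed by that much, and returns True; else False.
- goto_joints(angles): joint-space move.
- move_gripper(opening, f_grip=None): finger opening in m; f_grip is the grip in N (None keeps the last); returns when the fingers have stopped.
- pause(seconds).
- ik(position, orientation): joint angles nearest the present ones, or None.
- grab_frame(name): name is "scene" or "side" or "wrist"; returns a dict with "frame" (384x512x3 uint8, blue, green, red), "range_z" (384x512 float32, m along the optical axis (not along the pixel's ray), 0 where there is no reading), "fx", "fy", "cx", "cy" (pixels), "k1" (the pictures are not rectified: a ray, as slopes to the right and down, at radius r is drawn at 1 + k1 r^2 times it, then the intrinsics apply), "eye" and "rotation" of the camera in the world; the wrist camera has in their place "tool_from_camera" (4x4, takes a point from camera to tool coordinates, whose origin is the TCP and whose axes are the flange's). Camera axes: x right, y down, z forward; pixel columns grow to the right and rows downward; lengths in m; the calibration is good to about 2 mm. A picture is of the moment at which its call begins: read the wrist's pose just before it.
A pose or a line that the arm cannot do raises IKError and nothing moves.
- finish_job(): hands the job in; it is judged then, once.
Trained networks look in the newest picture that a camera, given by its name, has taken for a name from the list of things; names that differ only in an ending like _2 or _b are one class to them, and where a whole thing is asked for, a point or a joint stands for the part that bears it (a point fixed in the world has none). Each returns a list of dicts, best first, with "p" (0 to 1); they miss things now and then, are a little off and sometimes report something else, mostly with a low value. They report only what shows in the picture. A call takes as long as a camera call. They do not tell look-alikes from the thing itself.
- recognise(target, camera): "bbox" ([left, top, right, bottom] in pixels, round what is visible of it).
Readings, each from a call of its own:
- read_t(): time.
- read_joint_pos(): joint angles.
- read_dq(): joint speeds.
- read_tau(): joint torques, N m.
- read_position(): TCP position.
- read_tool_rot(): TCP orientation.
- read_force(): force on the tool from outside, world axes, zero at the start.
- read_ft_torque(): the same for the moment, N m.
- read_width(): finger opening in m.
- read_gripper_force(): force on a finger pad.
Only numpy, scipy, OpenCV 4.12 (cv2) and the standard library are available. Lean on these libraries where they do the work, as an engineer would, in place of code of your own. Each camera call takes 0.05 s, during which the arm holds its last target. There are 200 camera calls.

## Working session

There is one attempt and no reset: what is moved stays moved. The work goes in short steps, each a Python script; the robot and the scene stay as the last script left them, time stands still between calls to the robot, and variables do not carry over. Pictures are saved under pics/ and viewed, at most 10 in all, crops included, and the job is handed in when it is done.

```bash
mkdir -p pics
cat > h.py <<'E'
from workcell import *
import numpy as np, cv2
def pt(f,u,v,z=None):
    x=(u-f["cx"])/f["fx"]; y=(v-f["cy"])/f["fy"]
    rd=np.hypot(x,y); r=rd
    for _ in range(20): r=rd/(1+f["k1"]*r*r)
    s=r/rd if rd>0 else 1
    d=np.array([x*s,y*s,1.0]); R=np.array(f["rotation"]); e=np.array(f["eye"])
    if z is not None:
        w=R@d; return e+w*(z-e[2])/w[2]
    k=f["range_z"][int(round(v))-1:int(round(v))+2,int(round(u))-1:int(round(u))+2]; k=k[k>0]
    return e+R@(d*np.median(k)) if k.size else None
E
python3 - <<'E'
from h import *
ims=[]
for c in ("scene","side"):
    f=grab_frame(c); np.save(f"pics/{c}.npy",f,allow_pickle=True)
    cv2.imwrite(f"pics/{c}.png",cv2.resize(f["frame"],(800,600)))
    print(c,np.round(f["eye"],3),np.round(f["rotation"],2).tolist(),f["fx"],f["k1"])
    for n in ("main_switch","thermostat_pointer","lid_a","cover","warmer"):
        for d in recognise(n,c):
            b=d["bbox"]; p=pt(f,(b[0]+b[2])/2,(b[1]+b[3])/2)
            print(n,round(d["p"],2),np.round(b),None if p is None else np.round(p,3))
E
```

```text
scene [1.236 0.345 1.49 ] [[-0.44, 0.79, -0.43], [0.9, 0.39, -0.21], [0.01, -0.48, -0.88]] 465.6093159621303 -0.07628746798537736
main_switch 0.69 [243. 237. 262. 262.] [0.806 0.153 0.286]
main_switch 0.56 [333. 200. 338. 209.] [0.526 0.307 0.202]
thermostat_pointer 0.46 [108. 130. 134. 169.] [ 0.615 -0.455  0.117]
thermostat_pointer 0.44 [187. 140. 201. 157.] [ 0.544 -0.187  0.206]
lid_a 0.85 [207. 178. 273. 240.] [0.675 0.05  0.21 ]
lid_a 0.69 [263. 197. 329. 265.] [0.665 0.232 0.207]
cover 0.97 [205. 114. 260. 151.] [ 0.307 -0.17   0.012]
cover 0.96 [304. 156. 361. 199.] [0.321 0.251 0.011]
cover 0.82 [158. 158. 230. 219.] [ 0.673 -0.115  0.203]
warmer 0.93 [137. 138. 348. 310.] [0.716 0.079 0.207]
side [0.035 0.855 0.918] [[-0.86, -0.29, 0.41], [-0.5, 0.54, -0.68], [-0.02, -0.79, -0.61]] 400.74927648427763 0.0012434178233797597
main_switch 0.59 [118. 299. 173. 354.] [0.552 0.531 0.111]
main_switch 0.33 [146. 183. 223. 233.] [0.656 0.239 0.21 ]
main_switch 0.22 [118. 125. 308. 298.] [0.58  0.21  0.207]
thermostat_pointer 0.65 [168. 328. 234. 384.] [0.444 0.483 0.006]
lid_a 0.63 [146. 182. 223. 234.] [0.656 0.239 0.211]
lid_a 0.61 [183. 156. 252. 197.] [0.663 0.07  0.209]
cover 0.7 [315. 199. 385. 243.] [ 0.298 -0.147  0.014]
cover 0.59 [254. 278. 326. 341.] [0.312 0.262 0.013]
warmer 0.94 [117. 126. 309. 298.] [0.581 0.211 0.206]
warmer 0.21 [275. 156. 291. 162.] [ 0.536 -0.117  0.204]
```

View pics/scene.png

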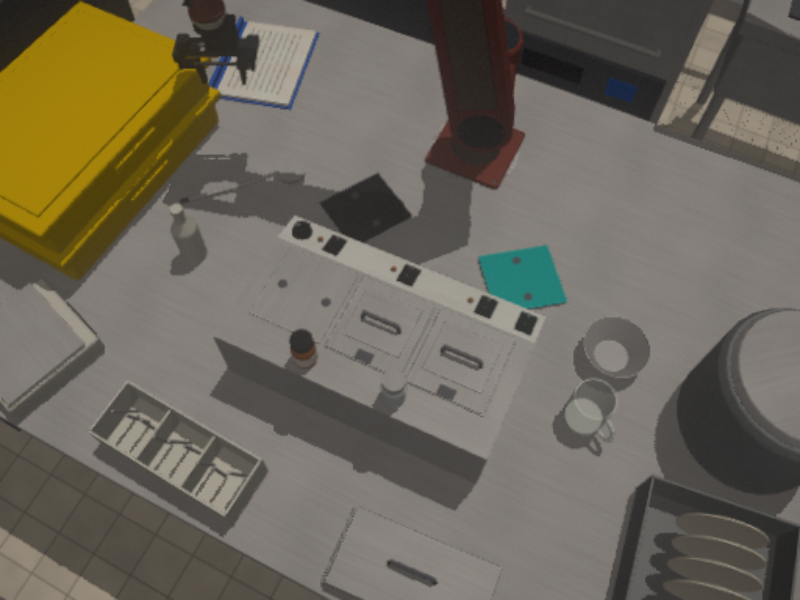

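View pics/side.png

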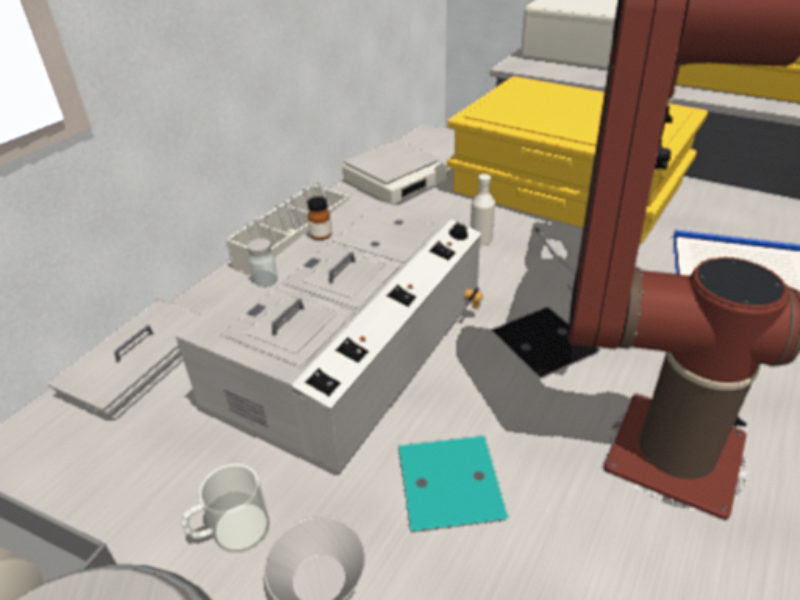

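The scene shows three cover-shaped plates: black on the table (365,207), teal on the table (522,275), and steel with finger holes in the right-hand well (302,290). The steel one fits the description, so well_3 is covered and I press main, switch_1 and switch_2. Main is at (525,322), s1 at (486,306), s2 at (408,274) and s3 at (334,243). Next I'll confirm from above with the wrist camera.

```bash
cat > a.py <<'E'
from h import *
k=1.5625
px={"scene":[(525,322),(486,306),(408,274),(334,243)],"side":[(322,381),(351,349),(402,294),(443,250)]}
P={}
for c in px:
    f=np.load(f"pics/{c}.npy",allow_pickle=True).item()
    P[c]=np.array([pt(f,u/k,v/k,0.203) for u,v in px[c]]); print(c,np.round(P[c],3).tolist())
m=(P["scene"]+P["side"])/2
d=m[0]-m[3]; th=np.arctan2(-d[0],d[1]); print("yaw",th)
E
python3 a.py
python3 - <<'E'
from h import *
R=read_tool_rot(); print(np.round(R,3).tolist()); p=read_position()
print(read_t(), np.round(grab_frame("wrist")["tool_from_camera"],3).tolist())
E
```

```text
scene [[0.531, 0.311, 0.203], [0.533, 0.227, 0.203], [0.536, 0.055, 0.203], [0.537, -0.117, 0.203]]
side [[0.526, 0.316, 0.203], [0.528, 0.231, 0.203], [0.53, 0.057, 0.203], [0.532, -0.113, 0.203]]
yaw 0.013981951259869051
[[0.91, 0.415, 0.0], [0.415, -0.91, -0.0], [-0.0, 0.0, -1.0]]
0.6 [[0.0, -0.962, -0.273, 0.076], [1.0, 0.0, 0.0, -0.001], [-0.0, -0.273, 0.962, -0.162], [0.0, 0.0, 0.0, 1.0]]
```

```bash
cat > b.py <<'E'
from h import *
th=0.014; c,s=np.cos(th),np.sin(th)
R=np.array([[c,s,0],[s,-c,0],[0,0,-1.]])
p=read_position(); line_to([p[0],p[1],0.42],rate=0.25)
move_gripper(0.0)
for i,q in enumerate([(0.555,0.056,0.42),(0.555,0.27,0.40)]):
    move_pose(q,R); pause(0.2)
    T=np.eye(4); T[:3,:3]=read_tool_rot(); T[:3,3]=read_position()
    f=grab_frame("wrist"); W=T@np.array(f["tool_from_camera"]); f["eye"]=W[:3,3]; f["rotation"]=W[:3,:3]
    np.save(f"pics/w{i}.npy",f,allow_pickle=True); cv2.imwrite(f"pics/w{i}.png",cv2.resize(f["frame"],(800,600)))
    for n in ("main_switch","cover","lid_a"):
        for d in recognise(n,"wrist"):
            b=d["bbox"]; u,v=(b[0]+b[2])/2,(b[1]+b[3])/2; P=pt(f,u,v)
            print(i,n,round(d["p"],2),np.round(b),None if P is None else np.round(P,3))
print(read_t(),read_force(),np.round(read_joint_pos(),2))
E
python3 b.py
```

```text
0 main_switch 0.73 [ 32. 178.  65. 204.] [0.527 0.311 0.202]
0 cover 0.95 [348. 223. 424. 269.] [ 0.373 -0.2    0.01 ]
0 cover 0.91 [ 96. 214. 182. 267.] [0.378 0.28  0.011]
0 cover 0.57 [334.   0. 498. 151.] [ 0.666 -0.12   0.202]
0 cover 0.26 [  0. 191.  43. 271.] [0.392 0.51  0.003]
0 cover 0.19 [  0.   0. 512. 212.] [0.631 0.057 0.208]
0 lid_a 0.91 [179.   2. 334. 147.] [0.664 0.057 0.208]
0 lid_a 0.25 [  0.   0. 512. 215.] [0.629 0.057 0.208]
1 main_switch 0.92 [208. 182. 233. 211.] [0.529 0.31  0.203]
1 main_switch 0.2 [220.  30. 223. 113.] [0.666 0.307 0.204]
1 cover 0.74 [249. 221. 292. 326.] [0.588 0.266 0.486]
1 cover 0.58 [423. 226. 509. 332.] [0.588 0.214 0.487]
1 lid_a 0.85 [219.   0. 376. 155.] [0.661 0.227 0.208]
1 lid_a 0.6 [377.   0. 512. 150.] [0.665 0.074 0.208]
7.2333 [-0.54211587  0.01001958  0.1794125 ] [ 0.32  0.15  1.28 -0.    1.71  1.88]
```

View pics/w0.png

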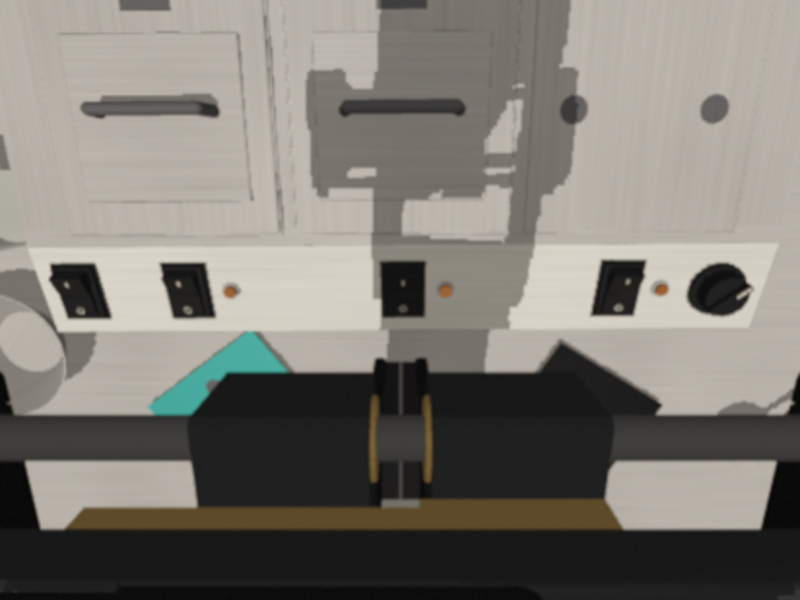

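View pics/w1.png

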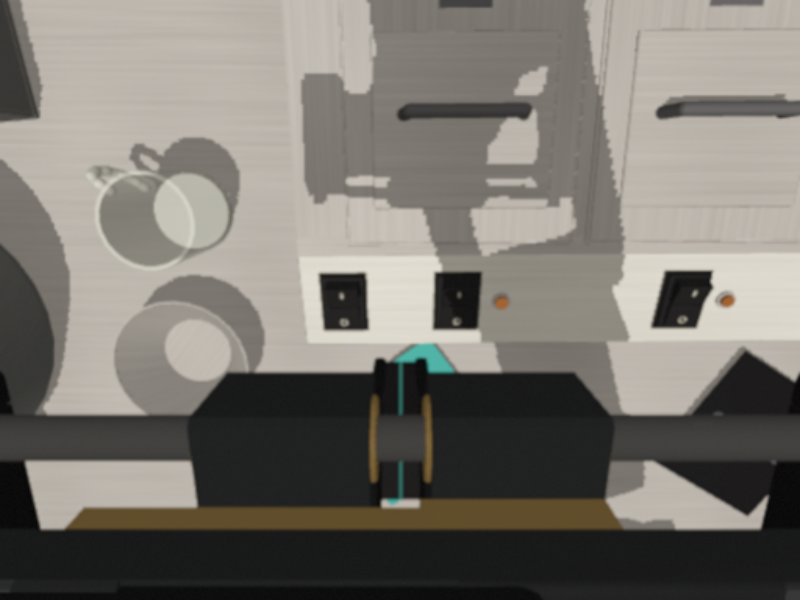

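Both views confirm it: the left and middle wells have handled lids and the right one has the steel cover with two holes (573,108) and (714,108) in w0. The white lines are at w1 main (343,296), w1 s1 (459,295) and w0 s2 (403,283).

Run:
```python
from h import *
k=1.5625
F=[np.load(f"pics/w{i}.npy",allow_pickle=True).item() for i in (0,1)]
def q(i,u,v,z=None): print(i,u,v,z,np.round(pt(F[i],u/k,v/k,z),4))
for a in [(1,343,296,.208),(1,459,295,.208),(1,683,293,.208),(0,403,283,.208),(0,188,282,.208),(0,78,283,.208),(0,628,282,.208)]: q(*a)
print("edges")
for a in [(1,330,255,.2004),(1,600,254,.2004),(1,330,342,.1855),(1,600,341,.1855),(0,200,246,.2004),(0,600,244,.2004),(0,200,332,.1855),(0,600,328,.1855)]: q(*a)
print("bezel"); 
for a in [(1,343,273,.203),(1,343,329,.188),(0,403,262,.203),(0,403,317,.188)]: q(*a)
print("range z")
for a in [(1,343,288),(1,459,288),(0,403,275),(1,395,300),(0,450,240)]: q(*a)
cv2.imwrite("pics/c.png",cv2.resize(F[1]["frame"][160:225,195:320],(750,390),interpolation=cv2.INTER_CUBIC))
```

```text
1 343 296 0.208 [0.5392 0.3108 0.208 ]
1 459 295 0.208 [0.541  0.2258 0.208 ]
1 683 293 0.208 [0.5445 0.0618 0.208 ]
0 403 283 0.208 [0.5443 0.0538 0.208 ]
0 188 282 0.208 [0.5429 0.2189 0.208 ]
0 78 283 0.208 [0.541  0.3037 0.208 ]
0 628 282 0.208 [ 0.5475 -0.1189  0.208 ]
edges
1 330 255 0.2004 [0.5681 0.3206 0.2004]
1 600 254 0.2004 [0.5712 0.1231 0.2004]
1 330 342 0.1855 [0.4952 0.3245 0.1855]
1 600 341 0.1855 [0.4987 0.1085 0.1855]
0 200 246 0.2004 [0.5696 0.21   0.2004]
0 600 244 0.2004 [ 0.5753 -0.0969  0.2004]
0 200 332 0.1855 [0.4948 0.223  0.1855]
0 600 328 0.1855 [ 0.5029 -0.1115  0.1855]
bezel
1 343 273 0.203 [0.5553 0.3111 0.203 ]
1 343 329 0.188 [0.5071 0.3136 0.188 ]
0 403 262 0.203 [0.5597 0.054  0.203 ]
0 403 317 0.188 [0.511  0.0532 0.188 ]
range z
1 343 288 None [0.5457 0.3105 0.2102]
1 459 288 None [0.5471 0.2265 0.2116]
0 403 275 None [0.551  0.0539 0.21  ]
1 395 300 None [0.5326 0.2728 0.193 ]
0 450 240 None [0.5766 0.0182 0.1993]
```

View pics/c.png

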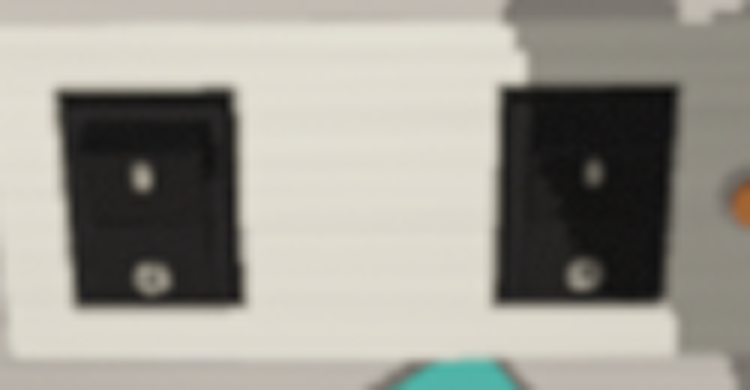

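```bash
cat > p.py <<'E'
from h import *
R=read_tool_rot()
print(read_width())
for n,x,y in [("main",.541,.311),("s1",.5425,.226),("s2",.5455,.054)]:
    line_to([x,y,.255],rot=R,rate=.15); line_to([x,y,.218],rate=.08); pause(.15)
    hit=line_to([x,y,.1985],rate=.012,max_force=8)
    print(n,hit,np.round(read_position(),4),np.round(read_force(),1)); pause(.2)
    line_to([x,y,.255],rate=.08)
line_to([.545,.054,.40],rate=.2); move_pose((0.555,0.14,0.42),R); pause(.2)
T=np.eye(4); T[:3,:3]=read_tool_rot(); T[:3,3]=read_position()
f=grab_frame("wrist"); W=T@np.array(f["tool_from_camera"]); f["eye"]=W[:3,3]; f["rotation"]=W[:3,:3]
cv2.imwrite("pics/e.png",cv2.resize(f["frame"][130:235],(800,164*1),interpolation=cv2.INTER_CUBIC))
# height profile along each rocker, far -> near
for n,x,y in [("main",.541,.311),("s1",.5425,.226),("s2",.5455,.054),("s3",.548,-.119)]:
    v=[]
    for dx in (.005,0,-.005,-.018,-.022):
        c=f["rotation"].T@(np.array([x+dx,y,.205])-f["eye"]); u=f["fx"]*c[0]/c[2]+f["cx"]; w=f["fy"]*c[1]/c[2]+f["cy"]
        try: v.append(round(float(pt(f,u,w)[2]),4))
        except Exception: v.append(None)
    print(n,v)
print(read_t(),np.round(read_force(),1))
E
python3 p.py
```

```text
0.0006552161792288512
main True [0.5418 0.3111 0.2021] [-2.1 -1.1  7.2]
s1 True [0.5432 0.2261 0.202 ] [-2.5 -0.9  7.3]
s2 True [0.5463 0.054  0.202 ] [-2.  -0.8  7.2]
main [0.2046, 0.204, 0.2033, 0.2031, 0.2043]
s1 [0.2043, 0.2035, 0.2032, 0.204, 0.2043]
s2 [0.204, 0.2039, 0.2037, 0.2033, 0.2034]
s3 [0.211, 0.2087, 0.2057, 0.2003, 0.199]
21.275 [ 0.  -0.7 -0. ]
```

View pics/e.png

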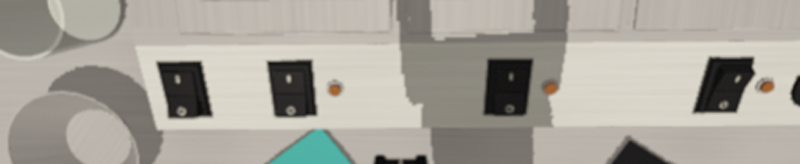

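The picture shows main (183,90), s1 (291,88) and s2 (510,87) lying flat, at about 204 mm along their whole length. s3 (723,84) still stands up at its far end, and the arm is clear.

```bash
python3 -c "
from workcell import *
print(finish_job())"
```

```text
the job is handed in; nothing more can be done
None
```

I pressed the main switch, switch_1 and switch_2 on in that order, each with about 8 N. I left switch_3 (the covered well) off and handed the job in with the arm clear; the last wrist picture agrees with this, but no verdict came back.

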